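# Unlock the print shuttle and hold its nest out at the loading mark

### The job

The print shuttle's nest is locked in by a pin: draw the pin straight up out of its bore and hang it upright in the slot of the forked bracket beside the shuttle, resting on its flange, and let go of it. Then pull the nest out by its handle, against the return spring, until its pointer is in line with the thin upright blade on the base plate's edge, and keep holding it there: finish while holding the handle, so that the printed case can be taken out. Leave the ink tin, the jar and the squeegee where they are.

Things in the scene. Friction and masses are not known exactly. Their poses are not given: they have to be found in the camera images.
- shuttle: Fixed print shuttle: aluminium base plate 300 (x) x 180 (y) x 12 mm on the bench, two steel rails along x (tops 30 mm up), a rear spring housing (58 mm high) at +x, a bore block at its +y side. Origin: centre of the base plate's underside, on the bench. Its -x axis is the direction in which the nest pulls out, roughly towards the robot; z up.
- nest: The sliding nest with its handle, pointer and pin ear. Origin: centre of its plate's underside, 30 mm above the bench, 70 mm to +x of the shuttle's origin at the start; axes parallel to the shuttle's.
- travel (a joint): Travel of the nest (110 x 100 x 12 mm aluminium plate on the rails, with a black case 16 mm thick on it) along the shuttle's -x, m: 0 = fully in (start), up to 0.105. A return spring pulls it in with 6.6 N at 0, rising 110 N per m (15 N at 0.08), plus 1 N friction; it springs back when let go. The pin in its bore locks it.
- handle (a point): Bail handle on the nest's front (-x), moving with it: round dark-steel cross bar 12 mm thick, 86 mm long along the shuttle's y, on two sloping legs at its ends. The point: middle of the bar, its axis 85 mm above the bench; axes parallel to the shuttle's. The base plate lies 73 mm below it, the nest begins 35 mm behind (+x of) it.
- pointer (a point): Point at the outer end of the nest's pointer, a dark steel finger 4 mm wide (x) sticking out of the nest's -y side, 36 mm above the bench; moves with the nest.
- mark: Fixed loading mark near the base plate's -y edge: dark steel tab with an upright blade 4 mm thin (x), 28 mm high. Origin: foot of the blade's end nearest the pointer, on the base plate; axes parallel to the shuttle's: pointer and blade are in line when their x along the shuttle is equal. It stands 35 to 80 mm of travel out; the pointer passes it at 7 mm.
- pin: Loose steel locking pin, 76 mm long, about 80 g. From the foot up: shank 10 mm thick, 30 mm long; flange 26 mm wide, 4 mm thick; round grip 15 mm thick from 34 to 70 mm; button 18 mm wide. Origin: centre of the foot; z along the pin. At the start upright in the bore (11.5 mm wide, 30 mm deep) at the shuttle's +y side, its flange resting on the nest's ear 42 mm above the bench.
- pin_flange (a point): Centre of the underside of the pin's flange, on the pin's axis, 30 mm above its foot.
- park: Fixed forked steel bracket on the bench at the shuttle's +y side, 52 (x) x 60 (y) mm; fork plate 6 mm thick, top 52 mm above the bench. A slot 15 mm wide (x) runs along its own y, from a closed end at y = -7 mm to the open end at y = +25 mm (away from the shuttle). Below the slot it is free down to a foot plate 6 mm high. Origin: on the bench, below the pin's place.
- notch (a point): The pin's place in the slot: on the slot's middle line, 7 mm from its closed end, level with the fork plate's top (52 mm above the bench). The hanging pin's flange underside comes here; axes as park's.
- ink_tin: Ink tin, 68 mm wide, 75 mm high, standing at the shuttle's -y side; bystander. Origin: centre of its underside.
- jar: Small closed jar, 54 mm wide, 70 mm high, standing at the shuttle's -y side; bystander. Origin: centre of its underside.
- squeegee: Wooden squeegee, 200 mm long (x), 73 mm wide, 24 mm thick, lying flat beyond the bracket; bystander. Origin: near the middle of its underside.

How it is judged:
By the outcome, as a careful person would: the job done as asked, in the order asked, and still so for the second after the job is handed in, while the arm keeps its last pose, push and grip.
It also fails if it takes over 54 s, if anything falls off the work surface, if the arm or the gripper's body presses on something with over 40 N, if the wrist force passes 120 N, or if a joint passes its speed limit or range.

### The arm

A 6-joint arm with a two-finger parallel gripper is mounted at the origin on the work surface. World frame = base frame: x ahead of the robot, y to its left, z up, the work surface at z = 0. Lengths are in mm, angles in rad, forces in N, time in s.
With the tool pointing down it reaches from about 325 to 775 mm from the base axis. Payload 5.5 kg.
Tool frame: the origin (TCP) lies between the finger pads, 19 mm behind the fingertips; this is the grasp point; z points along the fingers, y is the line along which they close (so a half turn about z gives the same grasp; the last joint's range is limited). The gripper opens to 88 mm and grips with 3 to 60 N. Pads are 20 mm wide; open, the fingers measure 115 mm over their backs; the gripper's body (75 mm by 178 mm) begins 61 mm behind the grasp point.
Start: joints at [1.128, 0.091, 1.231, -0, 1.82, -0.057], TCP at [225.786, 555.911, 241.331] pointing down, gripper open.
Joint ranges: [-2.87, 2.87], [-0.86, 2.18], [0.17, 2.46], [-1.51, 4.65], [0.06, 2.69], [-2.65, 2.65]. Speed limits (rad/s): [2.57, 2.57, 3.01, 3.14, 3.14, 3.14].

### API

Orientations are given as a unit quaternion [w, x, y, z].
In Python, from station import r, camrig, finish_job gives the robot as it stands (r), with the cameras (camrig) and the job as plain functions.
- The arm moves only by the shell command python3 jog.py 'ROWS'. ROWS is a JSON list of rows, 1 to 20 of them, each of 7 numbers: a rotation vector rx, ry, rz in rad, then dx, dy, dz in mm, then the opening from 0.0 (shut) to 1.0 (fully open); each row shifts and turns the commanded pose from where the row before left it, along the tool's axes as they then stand; what a row does not reach is not made up. A row lasts 1/8 s, in which the tool goes at most 62.5 mm and 0.188 rad, less where a joint would pass 70% of its speed; a pose out of reach is approached as far as the arm can. The fingers move at their own pace and stop on an object; the grip force is fixed at half the most. Time passes only in rows, so rows that do not move let the fingers close. It prints the time, the measured TCP pose, the force, the opening and the grip force at its end.
- r.read_state(): the state, without advancing time (a new reading comes with each control period).
- camrig.get_image(name): name is "scene" or "top" or "wrist"; returns a dict with "image" (480x640x3 uint8, red, green, blue), "fx", "fy", "cx", "cy" (pixels), "cam_to_world" (4x4, takes a point from camera to world coordinates); the wrist camera has in their place "hand_eye" (4x4, takes a point from camera to tool coordinates, whose origin is the TCP and whose axes are the flange's). Camera axes: x right, y up, looking along -z (the intrinsics and any distortion apply to the point x, -y, -z); pixel columns grow to the right and rows downward; lengths in mm; the calibration is good to about 2 mm. A picture is of the moment at which its call begins: read the wrist's pose just before it. There is no depth.
- finish_job(): hands the job in; it is judged then, once.
The state is a dict: "time_s": time; "qpos": joint angles; "dq": joint speeds; "joint_efforts": joint torques, N m; "eef_pos": TCP position; "orientation": TCP orientation; "wrist_force": force on the tool from outside, world axes, zero at the start; "torque": the same for the moment, N m; "finger_gap": opening from 0.0 (shut) to 1.0 (fully open); "grasp_force": force on a finger pad.
Only numpy, scipy, OpenCV 4.12 (cv2) and the standard library are available. Lean on these libraries where they do the work, as an engineer would, in place of code of your own. Each camera call takes 0.05 s, during which the arm holds its last target. There are 200 camera calls.

## Working session

There is one attempt and no reset: what is moved stays moved. The work goes in short steps, Python scripts to look and compute and a shell command to move; the robot and the scene stay as the last step left them, time stands still between calls to the robot, and variables do not carry over. Pictures are saved under pics/ and viewed, at most 10 in all, crops included, and the job is handed in when it is done.

```bash
mkdir -p pics; ls
cat > h.py <<'E'
from station import r, camrig, finish_job
import numpy as np, cv2
from scipy.spatial.transform import Rotation as R
def tool():
    s=r.read_state(); T=np.eye(4); q=s["orientation"]
    T[:3,:3]=R.from_quat([q[1],q[2],q[3],q[0]]).as_matrix(); T[:3,3]=s["eef_pos"]; return T
def shot(name,fn=None):
    T=tool(); d=camrig.get_image(name)
    d["M"]=np.array(d["cam_to_world"]) if "cam_to_world" in d else T@np.array(d["hand_eye"])
    if fn: cv2.imwrite("pics/"+fn,cv2.cvtColor(d["image"],cv2.COLOR_RGB2BGR))
    return d
def ray(d,u,v):
    M=d["M"]; c=np.array([(u-d["cx"])/d["fx"],-(v-d["cy"])/d["fy"],-1.]); 
    w=M[:3,:3]@c; return M[:3,3],w/np.linalg.norm(w)
def onz(d,u,v,z):
    o,w=ray(d,u,v); return o+w*(z-o[2])/w[2]
def cross(rays):
    A=np.zeros((3,3));b=np.zeros(3)
    for o,w in rays:
        P=np.eye(3)-np.outer(w,w);A+=P;b+=P@o
    x=np.linalg.solve(A,b); return x,[float(np.linalg.norm((np.eye(3)-np.outer(w,w))@(x-o))) for o,w in rays]
def proj(d,p):
    c=np.linalg.inv(d["M"])@np.append(p,1); return d["cx"]+d["fx"]*c[0]/-c[2], d["cy"]-d["fy"]*c[1]/-c[2]
E
python3 - <<'E'
from h import *
for n in("scene","top","wrist"):
    d=shot(n,n+"0.png"); print(n,d["fx"],d["cx"],d["cy"],[k for k in d if k not in("image",)],np.round(d["M"],3).tolist())
    np.save("pics/"+n+"0.npy",{k:v for k,v in d.items()},allow_pickle=True)
print(r.read_state())
E
```

```text
jog.py
pics
station.py
scene 523.3713206993981 318.99265792109435 241.97824849367723 ['fx', 'fy', 'cx', 'cy', 'cam_to_world', 'M'] [[0.484, -0.476, 0.734, 1237.828], [0.875, 0.248, -0.416, -362.19], [0.016, 0.844, 0.536, 549.021], [0.0, 0.0, 0.0, 1.0]]
top 544.9327211914127 329.09619343880655 249.00532661017508 ['fx', 'fy', 'cx', 'cy', 'cam_to_world', 'M'] [[0.024, 0.99, -0.141, 459.382], [-1.0, 0.024, -0.006, 8.885], [-0.003, 0.141, 0.99, 1238.215], [0.0, 0.0, 0.0, 1.0]]
wrist 348.04087677105196 325.1416497266992 238.55325960734115 ['fx', 'fy', 'cx', 'cy', 'hand_eye', 'M'] [[0.376, -0.886, -0.27, 151.545], [0.927, 0.359, 0.111, 585.883], [-0.002, -0.292, 0.956, 383.39], [0.0, 0.0, 0.0, 1.0]]
{'time_s': 0.15, 'qpos': array([ 1.12828795e+00,  9.16795603e-02,  1.23160717e+00, -2.35776549e-06,
        1.81981649e+00, -5.67182787e-02]), 'dq': array([ 0.00091496, -0.00368109, -0.00572757,  0.00022684,  0.00075047,
       -0.00126   ]), 'joint_efforts': array([ 1.50326530e-03, -4.47043347e+01, -4.06908882e+01,  6.98893284e-02,
        2.74050428e-02, -1.04172977e-04]), 'eef_pos': array([225.69998506, 555.71155384, 240.47160222]), 'orientation': array([-1.85469519e-04,  1.91701278e-01,  9.81453030e-01, -7.32156865e-04]), 'wrist_force': array([ 0.29963315, -0.29733914, -0.09074482]), 'torque': array([-0.00752383, -0.05914179,  0.01262498]), 'grasp_force': 0.0, 'finger_gap': 1.0085060122608034}
```

View pics/scene0.png

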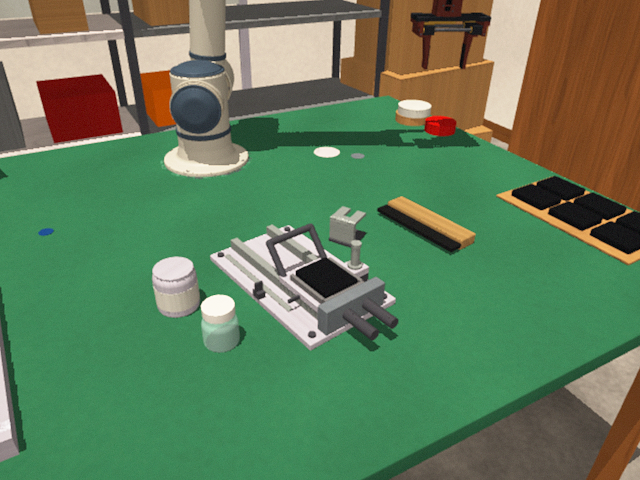

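View pics/top0.png

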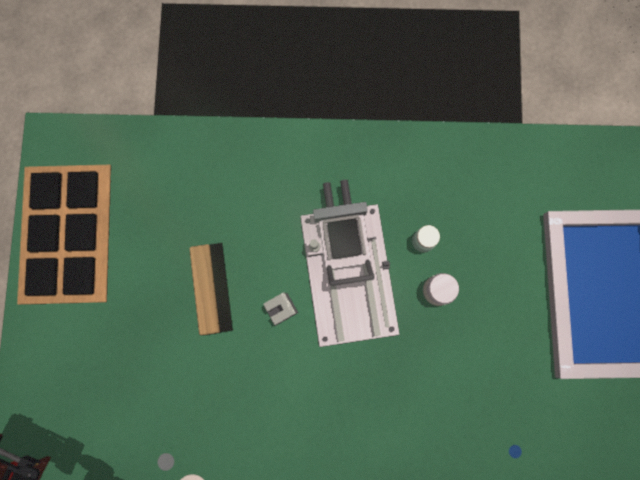

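The scene view shows the pin (button about 356,244), the bracket (347,225), the handle bar (297,232) and the mark blade (259,288). The top view shows the pin at (313,246), the bracket at (279,309), the handle bar at (350,282) and the plate corners at (303,215), (376,206), (398,334), (320,346).

Run:
```python
from h import *
L=lambda n:np.load(f"pics/{n}0.npy",allow_pickle=True).item()
t,s=L("top"),L("scene")
C=[onz(t,u,v,12) for u,v in((303,215),(376,206),(398,334),(320,346))]
print("corners",np.round(C,0).tolist()); print("yaw",[np.degrees(np.arctan2(*(a-b)[1::-1])) for a,b in((C[0],C[3]),(C[1],C[2]))])
for n,(a,z) in dict(pin=((313,244),88),bracket=((279,309),52),handle=((351,281),85)).items(): print(n,onz(t,*a,z).round(1))
print("pin x",cross([ray(t,313,244),ray(s,356,243)]))
# crops upscaled
g=lambda d,x0,y0,w,h,k,f:cv2.imwrite("pics/"+f,cv2.resize(cv2.cvtColor(d["image"],cv2.COLOR_RGB2BGR)[y0:y0+h,x0:x0+w],None,fx=k,fy=k,interpolation=cv2.INTER_CUBIC))
T=tool();print(T.round(3).tolist()); print(np.array(camrig.get_image("wrist")["hand_eye"]).round(3).tolist())
```

```text
corners [[711.0, 78.0, 12.0], [736.0, -89.0, 12.0], [447.0, -141.0, 12.0], [416.0, 31.0, 12.0]]
yaw [np.float64(9.021003982264842), np.float64(10.252700273996467)]
pin [633.2  50.4  88. ]
bracket [494.6 121.3  52. ]
handle [556.3 -32.2  85. ]
pin x (array([633.67625298,  50.59274343,  85.03407368]), [0.06677184614206402, 0.0667718461420823])
[[-0.927, 0.376, -0.001, 225.7], [0.376, 0.927, -0.001, 555.712], [0.0, -0.002, -1.0, 240.472], [0.0, 0.0, 0.0, 1.0]]
[[0.001, 0.956, 0.292, 80.084], [1.0, -0.001, -0.0, -0.179], [-0.0, 0.292, -0.956, -143.058], [0.0, 0.0, 0.0, 1.0]]
```

```bash
python3 jog.py '[[0,0,0.17,0,0,0,1],[0,0,0.17,0,0,0,1],[0,0,0.17,0,0,0,1],[0,0,0.17,0,0,0,1],[0,0,0.17,0,0,0,1],[0,0,0.17,0,0,0,1],[0,0,0,-40,20,0,1],[0,0,0,-40,20,0,1],[0,0,0,-40,20,0,1],[0,0,0,-40,20,0,1],[0,0,0,-40,20,0,1],[0,0,0,-40,20,0,1],[0,0,0,-40,20,0,1],[0,0,0,-40,20,0,1],[0,0,0,-40,20,0,1],[0,0,0,-40,20,0,1],[0,0,0,-40,20,0,1],[0,0,0,-40,20,0,1],[0,0,0,-40,20,0,1],[0,0,0,0,0,0,1]]'
python3 - <<'E'
from h import *
d=shot("wrist","w1.png"); np.save("pics/w1.npy",d,allow_pickle=True); print(tool().round(3).tolist())
E
```

```text
time_s: 2.7
eef_pos: [568.6, 83.2, 240.2]
orientation: [-0.0, 0.648, 0.762, -0.001]
wrist_force: [-0.6, 0.3, 0.2]
finger_gap: 0.999
grasp_force: 0.0
[[-0.162, 0.987, -0.001, 567.925], [0.987, 0.162, 0.0, 84.653], [0.0, -0.001, -1.0, 240.567], [0.0, 0.0, 0.0, 1.0]]
```

View pics/w1.png

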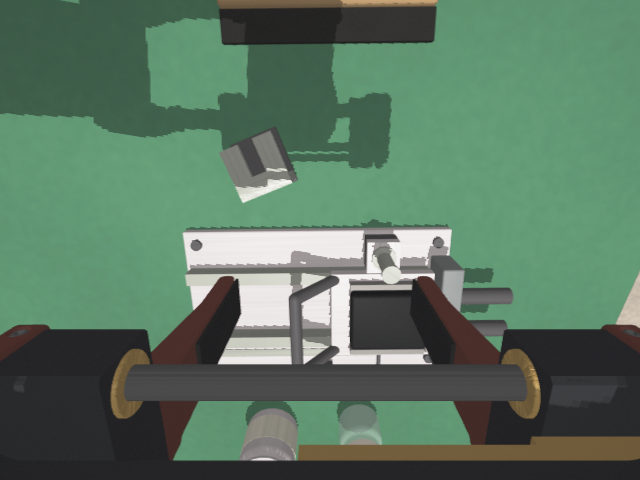

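The wrist view shows the pin's button at (391,273), the bracket top with its dark slot at about (250,155), the plate's +y edge running nearly level at row 229, and the handle bar at (296,330). Next is a view from closer above the pin.

```bash
python3 jog.py '[[0,0,0,-22,29,20,1],[0,0,0,-22,29,20,1],[0,0,0,0,0,0,1],[0,0,0,0,0,0,1]]'
python3 - <<'E'
from h import *
d=shot("wrist","w2.png"); np.save("pics/w2.npy",d,allow_pickle=True); print(tool().round(3).tolist())
E
```

```text
time_s: 3.25
eef_pos: [631.5, 53.0, 201.9]
orientation: [-0.0, 0.646, 0.763, 0.0]
wrist_force: [0.1, -0.5, -0.0]
finger_gap: 0.998
grasp_force: 0.0
[[-0.166, 0.986, 0.001, 631.6], [0.986, 0.166, 0.0, 53.054], [0.0, 0.002, -1.0, 202.772], [0.0, 0.0, 0.0, 1.0]]
```

View pics/w2.png

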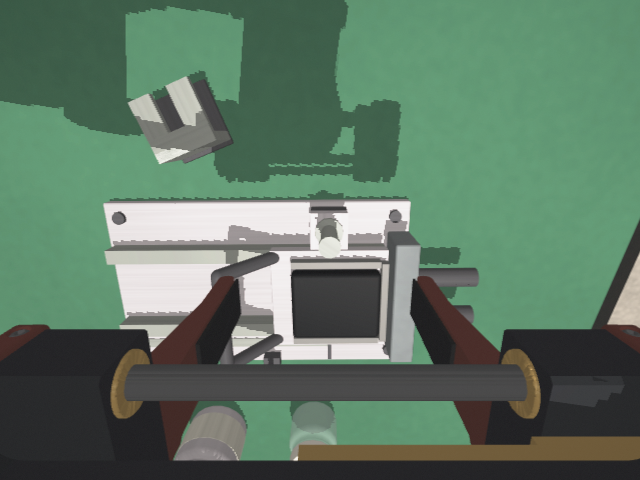

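The pin's button is now at about (330,246). The bracket's slot runs from about (160,97) to its closed end at about (180,125). I'll enlarge pin and bracket from both views to get subpixel positions.

Run:
```python
from h import *
w=[np.load(f"pics/w{i}.npy",allow_pickle=True).item()["image"][...,::-1] for i in(1,2)]
def c(im,x,y,W,H,k):
    o=cv2.resize(im[y:y+H,x:x+W],None,fx=k,fy=k,interpolation=cv2.INTER_CUBIC)
    for i in range(0,W,10):
        cv2.line(o,(i*k,0),(i*k,H*k),(0,0,255),1) if (x+i)%10==0 and (i//10)%2==0 else 0
    for j in range(0,H,10):
        cv2.line(o,(0,j*k),(W*k,j*k),(0,0,255),1) if (j//10)%2==0 else 0
    return o
a=np.hstack([c(w[0],210,120,100,90,4),c(w[1],120,70,100,90,4)][:2]) if 0 else None
top=np.hstack([c(w[0],215,120,90,90,4),c(w[1],125,70,110,100,4)[:360]])
print(top.shape)
bot=np.hstack([c(w[0],360,235,60,50,4),c(w[1],300,200,60,60,4)[:200]]); bot=np.pad(bot,((0,0),(0,800-bot.shape[1]),(0,0)))
cv2.imwrite("pics/crop1.png",np.vstack([top[:,:800],bot]))
```

```text
(360, 800, 3)
```

View pics/crop1.png

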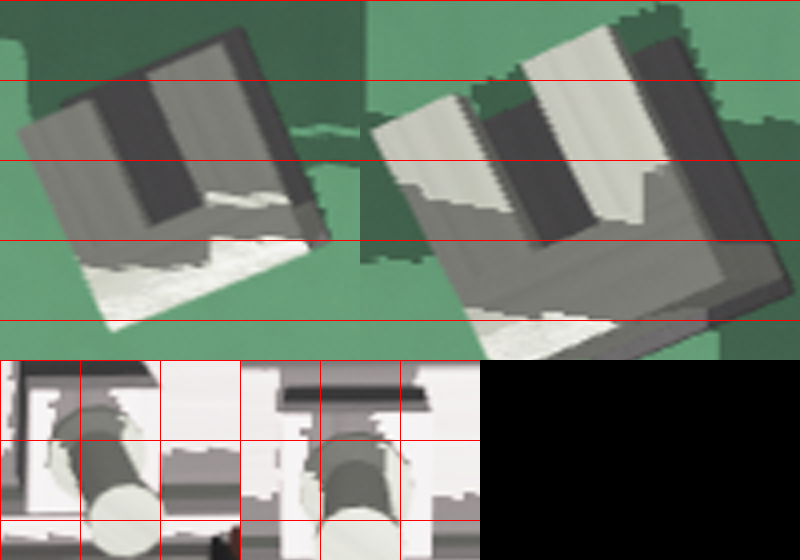

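Run:
```python
from h import *
d1,d2=[np.load(f"pics/w{i}.npy",allow_pickle=True).item() for i in(1,2)]
f1=lambda p:(p[0]/4+215-.4,p[1]/4+120-.4); f2=lambda p:((p[0]-360)/4+125-.4,p[1]/4+70-.4)
P={}
for n,a,b in(("Lo",(18,131),(372,130)),("Li",(93,97),(457,95)),("Ri",(148,73),(521,64)),("Ro",(222,43),(610,25)),("CL",(148,227),(532,247)),("CR",(204,205),(598,220))):
    x,e=cross([ray(d1,*f1(a)),ray(d2,*f2(b))]); P[n]=np.mean([onz(d1,*f1(a),52),onz(d2,*f2(b),52)],0)
    print(n,x.round(1),np.round(e,1),onz(d1,*f1(a),52).round(1),onz(d2,*f2(b),52).round(1))
D=lambda a,b:np.linalg.norm(P[a]-P[b]).round(1)
print("prongs",D("Lo","Li"),D("Ri","Ro"),"slot",D("Li","Ri"),D("CL","CR"),"len",D("Li","CL"),D("Ri","CR"))
tip=np.mean([P[k] for k in("Lo","Li","Ri","Ro")],0); mid=(P["Li"]+P["Ri"])/2
xd=P["Ro"]-P["Lo"]; xd/=np.linalg.norm(xd); yd=np.array([xd[1],-xd[0],0]); 
c=(P["CL"]+P["CR"])/2; yd*=np.sign(yd@(mid-c))
print("yaw y",np.degrees(np.arctan2(yd[1],yd[0])),"from slot",np.degrees(np.arctan2(*(mid-c)[1::-1])))
print("notch from closed",c+7*yd,"from tip",tip-25*yd)
x,e=cross([ray(d1,391.1,274.6),ray(d2,329.4,246.4)]);print("pin top",x.round(1),e,onz(d1,391.1,274.6,88).round(1),onz(d2,329.4,246.4,88).round(1))
# shuttle yaw from plate +y edge
for d,a,b in((d1,(186,231),(450,228)),(d2,(106,204),(409,201))):
    v=onz(d,*b,12)-onz(d,*a,12);print("yaw",np.degrees(np.arctan2(v[1],v[0])),np.linalg.norm(v))
T=tool();print("tool yaw",np.degrees(np.arctan2(T[1,1],T[0,1])),T[:3,3])
```

```text
Lo [461.8 128.8  52.2] [0.1 0.1] [461.8 128.8  52. ] [461.7 128.7  52. ]
Li [477.8 138.5  50.9] [0.6 0.6] [478.3 139.2  52. ] [478.  137.9  52. ]
Ri [489.8 146.1  50.8] [0.4 0.4] [490.2 146.5  52. ] [490.2 145.6  52. ]
Ro [505.7 155.7  49.1] [0. 0.] [506.2 155.7  52. ] [506.8 155.4  52. ]
CL [493.9 111.8  52.9] [0. 0.] [493.7 111.7  52. ] [493.5 111.8  52. ]
CR [506.2 119.   51.8] [0.1 0.1] [506.2 118.9  52. ] [506.3 119.2  52. ]
prongs 19.1 18.9 slot 14.2 14.6 len 30.9 31.4
yaw y 120.96952583786542 from slot 120.33844119484654
notch from closed [496.32581256 121.39635064  52.        ] from tip [497.01858848 120.80495555  52.        ]
pin top [636.   48.4  86.4] [0.10655171552361181, 0.10655171552364907] [635.5  48.8  88. ] [635.9  49.   88. ]
yaw 9.955977280273768 292.1963671636126
yaw 10.124048071607856 293.89225008701067
tool yaw 9.53036927104111 [631.60029513  53.0537428  202.77156169]
```

```bash
python3 jog.py '[[0,0,0,-4.6,3.2,0,0.45],[0,0,0,0,0,20,0.45],[0,0,0,0,0,20,0.45],[0,0,0,0,0,20,0.45],[0,0,0,0,0,20,0.45],[0,0,0,0,0,20,0.45],[0,0,0,0,0,15,0.45],[0,0,0,0,0,10,0.45],[0,0,0,0,0,10,0.45],[0,0,0,0,0,0,0.45],[0,0,0,0,0,0,0.45]]'
python3 - <<'E'
from h import *
print(tool().round(3).tolist(),r.read_state()["wrist_force"])
E
```

```text
time_s: 4.68
eef_pos: [636.4, 47.8, 67.1]
orientation: [0.0, 0.646, 0.763, 0.0]
wrist_force: [-0.1, 0.2, 0.8]
finger_gap: 0.452
grasp_force: 0.0
[[-0.164, 0.986, 0.001, 636.39], [0.986, 0.164, 0.0, 47.823], [-0.0, 0.001, -1.0, 67.055], [0.0, 0.0, 0.0, 1.0]] [-0.09068688  0.23034779  0.81818821]
```

```bash
python3 jog.py '[[0,0,0,1.2,-0.6,0,0.3],[0,0,0,0,0,0,0],[0,0,0,0,0,0,0],[0,0,0,0,0,0,0],[0,0,0,0,0,0,0],[0,0,0,0,0,0,0]]'
```

```text
time_s: 5.42
eef_pos: [635.3, 48.9, 66.7]
orientation: [0.0, 0.646, 0.763, 0.0]
wrist_force: [-0.5, 0.3, 2.3]
finger_gap: 0.188
grasp_force: 30.0
```

```bash
python3 jog.py '[[0,0,0,0,0,-5,0],[0,0,0,0,0,-10,0],[0,0,0,0,0,-15,0],[0,0,0,0,0,-20,0],[0,0,0,0,0,-20,0],[0,0,0,0,0,0,0],[0,0,0,0,0,0,0]]'
python3 - <<'E'
from h import *
d=shot("wrist","w3.png"); np.save("pics/w3.npy",d,allow_pickle=True); T=tool(); print(T.round(3).tolist())
print("delta tool",T[:3,:3].T@(np.array([496.7,121.1,T[2,3]])-T[:3,3]))
E
```

```text
time_s: 6.3
eef_pos: [635.1, 48.9, 136.1]
orientation: [-0.0, 0.646, 0.763, -0.0]
wrist_force: [-0.2, 0.6, -0.8]
finger_gap: 0.19
grasp_force: 30.0
[[-0.164, 0.986, -0.001, 634.843], [0.986, 0.164, -0.0, 48.857], [0.0, -0.001, -1.0, 135.388], [0.0, 0.0, 0.0, 1.0]]
delta tool [  93.95252438 -124.39995942    0.19597015]
```

View pics/w3.png

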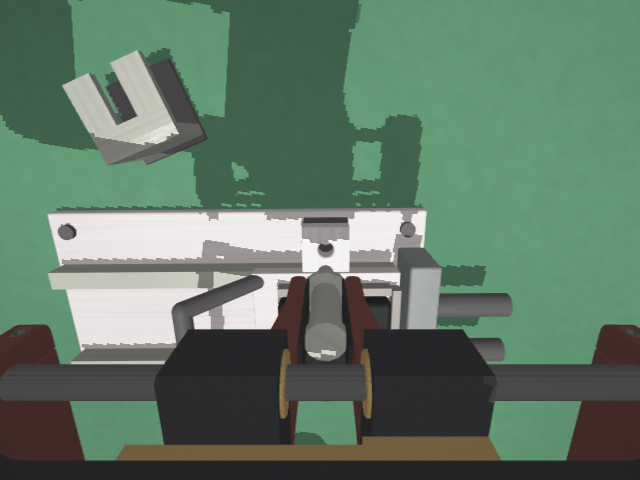

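The pin is in the gripper and clear of its bore, whose empty hole is at (326,248). The bracket slot is at (120,95). Now I'll carry the pin over the notch.

```bash
python3 jog.py '[[0,0,0,12,-15.5,0,0],[0,0,0,20.5,-27.2,0,0],[0,0,0,20.5,-27.2,0,0],[0,0,0,20.5,-27.2,0,0],[0,0,0,12,-15.8,0,0],[0,0,0,8.5,-11.5,0,0],[0,0,0,0,0,0,0],[0,0,0,0,0,0,0]]'
python3 - <<'E'
from h import *
d3=np.load("pics/w3.npy",allow_pickle=True).item(); print("bore",onz(d3,326,248,42))
d=shot("wrist","w4.png"); np.save("pics/w4.npy",d,allow_pickle=True); T=tool(); print(T.round(3).tolist())
print("delta tool",T[:3,:3].T@(np.array([496.7,121.1,T[2,3]])-T[:3,3]))
s=shot("scene","s4.png");np.save("pics/s4.npy",s,allow_pickle=True);im=s["image"][...,::-1][170:270,290:420]
t=shot("top");np.save("pics/t4.npy",t,allow_pickle=True);it=t["image"][...,::-1][260:360,230:330]
w=d["image"][...,::-1][80:480,120:520]
cv2.imwrite("pics/c4.png",np.hstack([w,cv2.resize(im,(400,308)) if 0 else cv2.copyMakeBorder(cv2.resize(im,(390,300),interpolation=cv2.INTER_CUBIC),0,100,0,0,cv2.BORDER_CONSTANT)]))
E
```

```text
time_s: 7.35
eef_pos: [497.5, 120.9, 136.1]
orientation: [0.0, 0.647, 0.763, -0.0]
wrist_force: [-1.1, 0.1, -0.5]
finger_gap: 0.189
grasp_force: 30.0
bore [635.95369247  49.57724202  42.        ]
[[-0.164, 0.986, -0.0, 497.542], [0.986, 0.164, -0.0, 120.819], [-0.0, -0.0, -1.0, 136.152], [0.0, 0.0, 0.0, 1.0]]
delta tool [ 4.15210611e-01 -7.84568961e-01  2.89347849e-05]
```

View pics/c4.png

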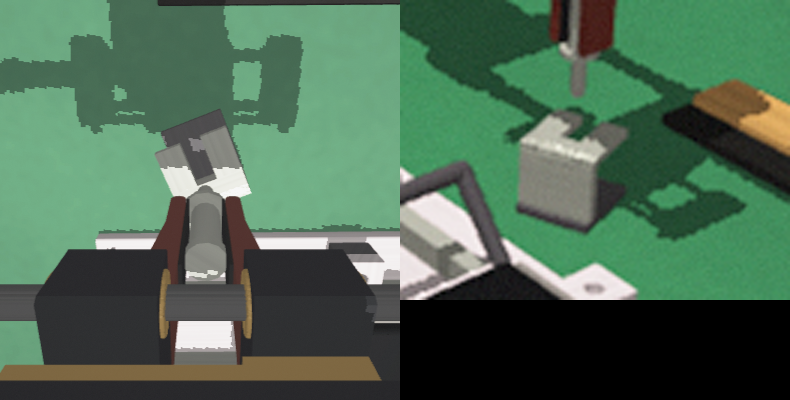

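The pin hangs upright over the slot. I'll lower it slowly after a 1.4 mm correction along the tool's y.

```bash
python3 jog.py '[[0,0,0,-0.3,-1.4,5,0],[0,0,0,0,0,15,0],[0,0,0,0,0,15,0],[0,0,0,0,0,12,0],[0,0,0,0,0,6,0],[0,0,0,0,0,3,0],[0,0,0,0,0,0,0],[0,0,0,0,0,0,0]]'
python3 - <<'E'
from h import *
print(tool()[:3,3],r.read_state()["wrist_force"])
d=shot("wrist","w5.png"); s=shot("scene","s5.png");im=s["image"][...,::-1][170:270,290:420]
cv2.imwrite("pics/c5.png",np.hstack([d["image"][...,::-1][80:480,120:520],cv2.copyMakeBorder(cv2.resize(im,(390,300),interpolation=cv2.INTER_CUBIC),0,100,0,0,cv2.BORDER_CONSTANT)]))
E
```

```text
time_s: 8.5
eef_pos: [496.1, 120.7, 80.9]
orientation: [0.0, 0.646, 0.763, 0.0]
wrist_force: [-0.4, 0.4, -0.6]
finger_gap: 0.187
grasp_force: 30.0
[496.05655658 120.69810741  80.90913193] [-0.41709505  0.3918198  -0.61552153]
```

View pics/c5.png

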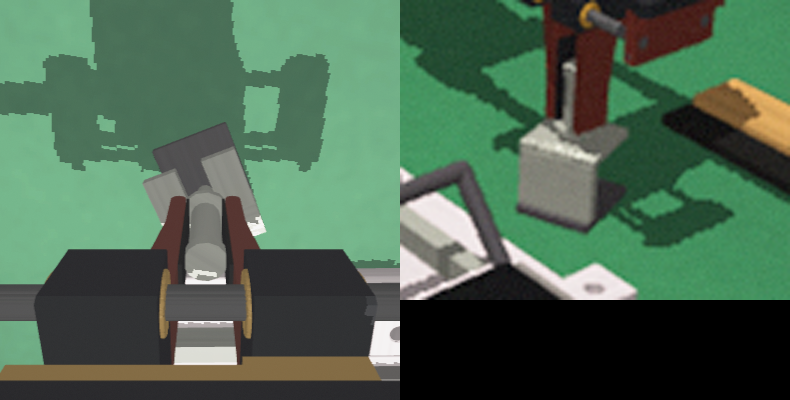

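The shank is in the slot with no side force. I'll lower the last 4 mm to seat the flange.

```bash
python3 jog.py '[[0,0,0,0,0,2,0],[0,0,0,0,0,1,0],[0,0,0,0,0,1,0],[0,0,0,0,0,0,0],[0,0,0,0,0,0,0]]'
```

```text
time_s: 9.22
eef_pos: [495.8, 120.7, 76.7]
orientation: [0.0, 0.646, 0.763, 0.0]
wrist_force: [-0.9, -0.2, 3.5]
finger_gap: 0.19
grasp_force: 30.0
```

Contact shows as a 3.5 N upward force at the expected height. I'll release and rise.

```bash
python3 jog.py '[[0,0,0,0,0,0,0.22],[0,0,0,0,0,0,0.3],[0,0,0,0,0,0,0.4],[0,0,0,0,0,0,0.5],[0,0,0,0,0,0,0.5],[0,0,0,0,0,-10,0.5],[0,0,0,0,0,-20,0.5],[0,0,0,0,0,-30,0.5],[0,0,0,0,0,-30,0.5],[0,0,0,0,0,-30,0.5],[0,0,0,0,0,0,0.5],[0,0,0,0,0,0,0.5]]'
python3 - <<'E'
from h import *
d=shot("wrist","w6.png"); np.save("pics/w6.npy",d,allow_pickle=True); s=shot("scene","s6.png");np.save("pics/s6.npy",s,allow_pickle=True);print(tool()[:3].round(3).tolist())
np.save("pics/t6.npy",shot("top"),allow_pickle=True)
im=s["image"][...,::-1][195:315,235:375]
cv2.imwrite("pics/c6.png",np.hstack([cv2.resize(d["image"][...,::-1][120:480,0:640],(450,253)),cv2.resize(im,(295,253),interpolation=cv2.INTER_CUBIC)]) if 0 else np.hstack([d["image"][...,::-1][60:460,100:500],cv2.copyMakeBorder(cv2.resize(im,(400,343),interpolation=cv2.INTER_CUBIC),0,57,0,0,cv2.BORDER_CONSTANT)]))
E
```

```text
time_s: 10.72
eef_pos: [495.6, 120.6, 196.0]
orientation: [-0.0, 0.646, 0.763, -0.0]
wrist_force: [0.2, -0.6, -0.5]
finger_gap: 0.502
grasp_force: 0.0
[[-0.164, 0.986, -0.002, 495.208], [0.986, 0.164, -0.0, 120.543], [-0.0, -0.002, -1.0, 194.898]]
```

View pics/c6.png

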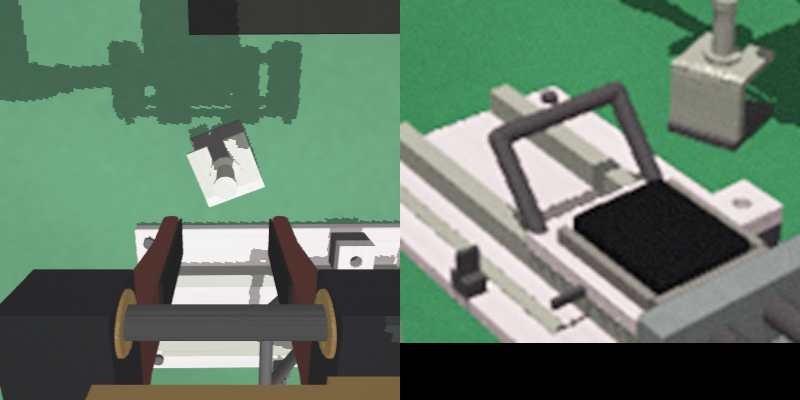

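The pin hangs upright in the slot and is free of the gripper. In the scene crop the handle bar's ends are at (493,135) and (617,88), the mark blade is at (469,270), and the pointer's tip is at (553,303). Next I'll measure the handle numerically and plan a wrist view of the mark and pointer.

Run:
```python
from h import *
L=lambda n:np.load(f"pics/{n}.npy",allow_pickle=True).item()
w1,w2,s,t=L("w1"),L("w2"),L("s6"),L("t6")
q=lambda x,y:(235+(x-400)/2.857-.3,195+y/2.857-.3)
a,b=q(493,135),q(617,88)
A,B=onz(s,*a,85),onz(s,*b,85); print("scene bar ends z85",A.round(1),B.round(1),np.linalg.norm(A-B),"mid",((A+B)/2).round(1))
n=np.cross(ray(s,*a)[1],ray(s,*b)[1]); o0=ray(s,*a)[0]
for d,nm,rows,c0,c1 in((w1,"w1",range(310,358,6),280,315),):
    g=cv2.cvtColor(d["image"],cv2.COLOR_RGB2GRAY)
    for v in rows:
        u=np.where(g[v,c0:c1]<95)[0]+c0; 
        o,w=ray(d,u.mean(),v); k=n@(o0-o)/(n@w); print(v,u.min(),u.max(),(o+k*w).round(1))
for p,z in(((469,258),40),((553,303),36)): print("scene",onz(s,*q(*p),z).round(1))
for p,z in(((272,355),40),((330,356),36)): print("w2",onz(w2,*p,z).round(1))
print(onz(t,351,281,85))
T=tool()
for X in(np.array([560,-200,200]),):print(T[:3,:3].T@(X-T[:3,3]))
```

```text
scene bar ends z85 [563.1 -77.6  85. ] [549.2  11.   85. ] 89.70488849384158 mid [556.1 -33.3  85. ]
310 290 300 [554.8  -1.2  87.7]
316 290 300 [555.7  -7.5  87.7]
322 290 301 [557.7 -13.3  88.5]
328 290 301 [557.4 -20.6  87.4]
334 289 302 [557.6 -27.6  86.7]
340 291 301 [560.3 -33.1  88.1]
346 291 301 [559.9 -40.8  86.9]
352 292 301 [562.5 -46.5  88.1]
scene [ 608.8 -114.7   40. ]
scene [662.1 -88.6  36. ]
w2 [601.2 -91.1  40. ]
w2 [660.3 -85.3  36. ]
[556.26589814 -32.24122744  85.        ]
[-326.83282334   11.2565857    -5.15479675]
```

```bash
python3 jog.py '[[0,0,-0.01,-27,6,0,0.5],[0,0,0,-30,8,0,0.5],[0,0,0,-40,8,0,0.5],[0,0,0,-40,8,0,0.5],[0,0,0,-40,8,0,0.5],[0,0,0,-40,8,0,0.5],[0,0,0,-30,7,0,0.5],[0,0,0,-22,4,0,0.5],[0,0,0,0,0,0,0.5],[0,0,0,0,0,0,0.5]]'
python3 -c "
from h import *
np.save('pics/w7.npy',shot('wrist','w7.png'),allow_pickle=True)"
python3 jog.py '[[0,0,0,0,22,0,0.5],[0,0,0,0,23,0,0.5],[0,0,0,0,0,0,0.5],[0,0,0,0,0,0,0.5]]'
python3 - <<'E'
from h import *
np.save('pics/w8.npy',shot('wrist','w8.png'),allow_pickle=True)
w7,w8=[np.load(f"pics/w{i}.npy",allow_pickle=True).item() for i in(7,8)]
C=[]
for d in(w7,w8):
    pm=proj(d,np.array([604,-105,40])); pp=proj(d,np.array([661,-87,36])); c=(np.array(pm)+pp)/2; x0,y0=int(c[0]-65),int(c[1]-60); print(pm,pp,x0,y0)
    C.append(cv2.resize(d["image"][...,::-1][y0:y0+120,x0:x0+130],None,fx=3,fy=5 if 0 else 3,interpolation=cv2.INTER_CUBIC))
cv2.imwrite("pics/c8.png",np.hstack(C))
E
```

```text
time_s: 12.12
eef_pos: [598.2, -133.5, 196.2]
orientation: [-0.0, 0.642, 0.766, 0.0]
wrist_force: [-0.1, 0.5, -0.7]
finger_gap: 0.498
grasp_force: 0.0
time_s: 12.68
eef_pos: [642.3, -126.0, 196.5]
orientation: [-0.0, 0.642, 0.766, -0.0]
wrist_force: [-0.2, 0.2, 0.9]
finger_gap: 0.496
grasp_force: 0.0
(np.float64(337.07141085078933), np.float64(196.33992990111673)) (np.float64(405.0203590595856), np.float64(186.74054536367163)) 306 131
(np.float64(285.58605592338097), np.float64(195.82883814557167)) (np.float64(353.7793089703662), np.float64(186.25467973578893)) 254 131
```

View pics/c8.png

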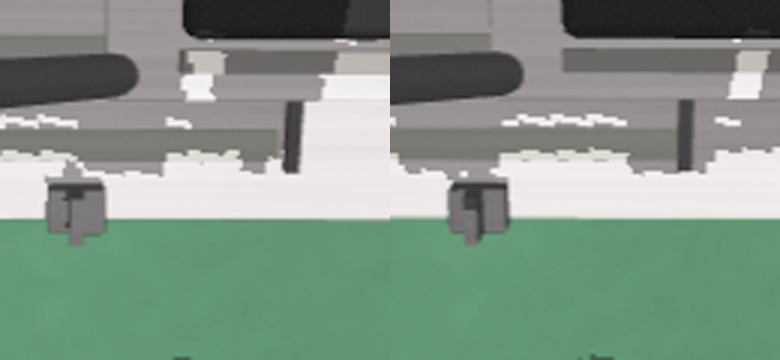

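In the left crop the pointer's finger ends at about (291,172) and the blade's top end is at (77,240). In the right crop they are at (685,172) and (473,240). I'll refine these by row profiles and triangulate.

Run:
```python
from h import *
w7,w8=[np.load(f"pics/w{i}.npy",allow_pickle=True).item() for i in(7,8)]
x=dict()
for d,x0,pu,bu in((w7,306,402.5,331.5),(w8,254,352,281.5)):
    im=d["image"].astype(float); g=im.mean(2)
    for nm,u0,rows,wt in(("ptr",pu,range(182,187),None),("blade",bu,range(208,213),None)):
        for v in rows:
            s=slice(int(u0)-8,int(u0)+9); us=np.arange(s.start,s.stop)
            w=np.clip((110-g[v,s]),0,None) if nm=="ptr" else np.clip(25-(im[v,s,1]-im[v,s,0]),0,None)
            print(nm,v,round((w*us).sum()/max(w.sum(),1e-6),2),(w>3).sum(),end=" | ")
        print()
```

```text
ptr 182 402.71 5 | ptr 183 402.42 4 | ptr 184 402.41 4 | ptr 185 402.21 5 | ptr 186 402.17 5 | 
blade 208 331.15 17 | blade 209 331.49 5 | blade 210 331.35 4 | blade 211 331.32 4 | blade 212 331.33 4 | 
ptr 182 351.69 6 | ptr 183 351.67 6 | ptr 184 351.66 5 | ptr 185 351.65 5 | ptr 186 351.51 5 | 
blade 208 281.75 15 | blade 209 281.03 5 | blade 210 280.89 5 | blade 211 280.72 5 | blade 212 280.57 4 |
```

Run:
```python
from h import *
w7,w8=[np.load(f"pics/w{i}.npy",allow_pickle=True).item() for i in(7,8)]
p,e=cross([ray(w7,402.2,187),ray(w8,351.55,187)]);b,f=cross([ray(w7,331.35,211),ray(w8,280.75,211)])
print(p,e,b,f)
for y in(9.5,10,10.4):
    c,s=np.cos(np.radians(y)),np.sin(np.radians(y)); X=np.array([c,s,0])
    print(y,[ (onz(d,u,187,36)-onz(d,k,211,40))@X for d,u,k in((w7,402.2,331.35),(w8,351.55,280.75))],(p-b)@X)
# yaw from plate -y edge (green/plate) and nest/rail lines in w7,w8
for d in(w7,w8):
    im=d["image"].astype(int); m=(im[...,1]-im[...,0]>30); pts=[]
    for u in list(range(200,311,10))+list(range(350,440,10)):
        v=195
        while v<225 and not m[v,u]: v+=1
        pts.append(onz(d,u,v-.5,12))
    pts=np.array(pts); l=cv2.fitLine(pts[:,:2].astype(np.float32),cv2.DIST_HUBER,0,.01,.01).ravel(); print("yaw",np.degrees(np.arctan2(l[1],l[0]))%180, l[2:])
T=tool(); y=np.degrees(np.arctan2(T[1,1],T[0,1]));print("tool",y,T[:3,3]); print("to handle",T[:3,:3].T@(np.array([558,-33,150])-T[:3,3]))
```

```text
[659.5255558  -88.23400013  32.54245794] [0.21108265999110404, 0.21108265999111075] [ 601.58064164 -119.15113247   38.61193071] [0.22606811004392172, 0.22606811004391583]
9.5 [np.float64(61.503533940623164), np.float64(61.81478934094569)] 62.253033187362185
10 [np.float64(61.68545438926182), np.float64(61.997053051250674)] 62.433304398183814
10.4 [np.float64(61.82760913910329), np.float64(62.139465326419206)] 62.574098746392266
yaw 9.754506 [ 571.43896  -123.105865]
yaw 10.11454 [ 635.1243  -111.94218]
tool 10.054892905888952 [ 642.19820421 -126.23424669  196.67556442]
to handle [106.50997281 -66.62721394  46.65844743]
```

Two views agree: travel to the mark is about 61.9 mm at a yaw of about 10°. Now to the handle.

```bash
python3 jog.py '[[0,0,0,12,-8,0,0.5],[0,0,0,25,-16,0,0.5],[0,0,0,30,-19,0,0.5],[0,0,0,25,-16,0,0.5],[0,0,0,14,-8,0,0.5],[0,0,0,0,0,20,0.5],[0,0,0,0,0,30,0.5],[0,0,0,0,0,30,0.5],[0,0,0,0,0,20,0.5],[0,0,0,0,0,10,0.5],[0,0,0,0,0,0,0.5],[0,0,0,0,0,0,0.5]]'
```

```text
time_s: 14.22
eef_pos: [559.1, -34.0, 87.6]
orientation: [0.001, 0.643, 0.766, 0.001]
wrist_force: [0.3, 0.4, 1.0]
finger_gap: 0.504
grasp_force: 0.0
```

```bash
python3 jog.py '[[0,0,0,0,0,2,0.35],[0,0,0,0,0,0,0.2],[0,0,0,0,0,0,0],[0,0,0,0,0,0,0],[0,0,0,0,0,0,0],[0,0,0,0,0,0,0],[0,0,0,0,0,0,0]]'
python3 - <<'E'
from h import *
f=0;P=[]
for i in range(3): P.append(tool()[:3,3]); camrig.get_image("top")
print(np.mean(P,0),np.std(P,0),r.read_state()["wrist_force"],r.read_state()["finger_gap"])
np.save("pics/p0.npy",np.mean(P,0))
E
```

```text
time_s: 15.1
eef_pos: [558.4, -33.9, 84.5]
orientation: [0.0, 0.643, 0.766, 0.0]
wrist_force: [-0.4, 0.2, 1.5]
finger_gap: 0.126
grasp_force: 30.0
[558.40185325 -33.8673223   84.49656293] [0.00046282 0.01246659 0.01104228] [ 1.15465269 -0.0094887   2.37135024] 0.1274478293869678
```

Grasped, with an opening of about 11.2 mm on the 12 mm bar. Pulling along the tool's -y.

```bash
python3 jog.py '[[0,0,0,0,-3,0,0],[0,0,0,0,-6,0,0],[0,0,0,0,-9,0,0],[0,0,0,0,-10,0,0],[0,0,0,0,-10,0,0],[0,0,0,0,-10,0,0],[0,0,0,0,-8,0,0],[0,0,0,0,-4,0,0],[0,0,0,0,-2,0,0],[0,0,0,0,0,0,0],[0,0,0,0,0,0,0]]'
python3 - <<'E'
from h import *
P=[]
for i in range(3): P.append(tool()[:3,3]); d=camrig.get_image("wrist")
T=tool();print(T[:3,:3].T@(np.mean(P,0)-np.load("pics/p0.npy")),r.read_state()["wrist_force"],r.read_state()["grasp_force"])
for n in("scene","top","wrist"): np.save(f"pics/{n}9.npy",shot(n,n+"9.png"),allow_pickle=True)
s=np.load("pics/scene9.npy",allow_pickle=True).item()
X=np.array([np.cos(.1745),np.sin(.1745),0]); o=np.load("pics/s6.npy",allow_pickle=True).item()
# dark-steel changes: pointer in new scene view
b=np.array([601.6,-119.2,40]); p=np.array([659.5,-88.2,36])
print("proj blade",proj(s,b),"pointer start",proj(o,p),"pointer expected",proj(s,p-62*X))
df=cv2.absdiff(cv2.cvtColor(s["image"],cv2.COLOR_RGB2GRAY),cv2.cvtColor(o["image"],cv2.COLOR_RGB2GRAY))
u,v=map(int,proj(s,p-62*X)); print(cv2.cvtColor(s["image"],cv2.COLOR_RGB2GRAY)[v-8:v+9,u-16:u+12]); print(cv2.cvtColor(o["image"],cv2.COLOR_RGB2GRAY)[v-8:v+9,u-16:u+12])
E
```

```text
time_s: 16.62
eef_pos: [499.8, -44.1, 84.6]
orientation: [0.002, 0.642, 0.766, 0.003]
wrist_force: [12.9, 1.5, -5.6]
finger_gap: 0.131
grasp_force: 30.0
[  0.11983179 -59.50965082  -0.45519246] [11.8786345   2.32104505 -5.11501711] 29.99916672706604
proj blade (np.float64(254.4665726390001), np.float64(283.4004895437659)) pointer start (np.float64(287.7255628299637), np.float64(299.73284928878144)) pointer expected (np.float64(265.3092150202823), np.float64(280.84534942361114))
[[187 199 219 230 229 230 231 231 235 236 225 184 133 116 114 101 102 100
  111 136 152 156 159 154 170 201 232 237]
 [181 169 185 221 228 229 229 230 230 233 237 231 194 134 114 103 103 109
   88  96 121 143 159 156 157 162 195 232]
 [185 179 178 199 222 228 229 230 230 232 233 237 231 198 149 104 112 114
  101  96  98 120 162 170 157 158 153 185]
 [185 184 185 189 194 194 215 229 230 228 230 233 235 235 204 151 119 115
  115 101 103 101 126 148 154 157 161 153]
 [181 182 183 185 183 168 197 225 230 231 229 229 234 234 234 219 177 123
  113 108 108 106  89  95 131 157 151 148]
 [170 178 186 185 185 182 189 21
[... 2662 characters left out ...]
231 233 233 235 236 177  87  74  72  60  51  46  46  94 191 230 233 230
  231 231 233 236 238 232 195 135 115 115]
 [229 229 231 234 224 151  57  60  48  46  48  49  44  84 164 212 229 232
  231 231 232 235 236 240 234 207 147 115]
 [229 230 231 233 228 144  39  46  46  49  46  49  42  88 160 190 198 223
  234 231 232 230 233 235 238 235 209 154]
 [228 230 231 233 222 148  44  47  45  49  46  45  45  88 163 189 180 195
  222 232 232 233 230 232 236 235 236 222]
 [230 229 231 234 232 167  44  46  48  52  49  49  45  88 156 192 187 181
  194 221 233 233 232 232 233 234 236 239]
 [229 231 233 214 204 157  44  51  49  53  53  44  47  73 153 192 190 188
  186 196 205 223 235 231 231 232 234 236]]
```

```bash
python3 jog.py '[[0,0,0,0,-1.2,0,0],[0,0,0,0,-1.2,0,0],[0,0,0,0,0,0,0],[0,0,0,0,0,0,0],[0,0,0,0,0,0,0],[0,0,0,0,0,0,0]]'
python3 - <<'E'
from h import *
P=[]
for i in range(3): P.append(tool()[:3,3]); camrig.get_image("wrist")
T=tool();print(T[:3,:3].T@(np.mean(P,0)-np.load("pics/p0.npy")),r.read_state()["wrist_force"])
X=np.array([np.cos(.1745),np.sin(.1745),0])
for n,o,p0 in(("scene","s6",[659.5,-88.2,36]),("scene","s6",[559,-76,85]),("top","t6",[558,-33,85])):
    o=np.load(f"pics/{o}.npy",allow_pickle=True).item(); d=shot(n); np.save(f"pics/{n}10.npy",d,allow_pickle=True); p0=np.array(p0,float)
    K=6; up=lambda m:cv2.resize(cv2.cvtColor(m["image"],cv2.COLOR_RGB2GRAY),None,fx=K,fy=K,interpolation=cv2.INTER_CUBIC)
    a,b=up(o),up(d); c=np.array(proj(o,p0)); e=np.array(proj(d,p0-62*X)); h=7
    i,j=(c*K).astype(int); t=a[j-h*K:j+h*K,i-h*K:i+h*K]; k,l=(e*K).astype(int); S=12
    res=cv2.matchTemplate(b[l-S*K:l+S*K,k-S*K:k+S*K],t,cv2.TM_CCOEFF_NORMED); _,m,_,loc=cv2.minMaxLoc(res)
    q=np.array([i,j])/K, (np.array([k-S*K+loc[0]+h*K,l-S*K+loc[1]+h*K]))/K
    print(n,round(m,2),q,"travel",-(onz(d,*q[1],p0[2])-onz(o,*q[0],p0[2]))@X, "vec",(onz(d,*q[1],p0[2])-onz(o,*q[0],p0[2])).round(1))
E
```

```text
time_s: 17.68
eef_pos: [497.7, -44.5, 84.5]
orientation: [0.002, 0.642, 0.766, 0.003]
wrist_force: [13.6, 2.6, -5.4]
finger_gap: 0.13
grasp_force: 30.0
[  0.13696792 -61.64278401  -0.48939162] [14.22086275  2.11053726 -6.49750936]
scene 0.78 (array([287.66666667, 299.66666667]), array([266.        , 280.66666667])) travel 61.52692817013262 vec [-60.8  -9.6   0. ]
scene 0.8 (array([267. , 240.5]), array([246.16666667, 225.33333333])) travel 62.70747671662162 vec [-61.6 -11.7   0. ]
top 0.66 (array([351.33333333, 280.16666667]), array([351.66666667, 308.33333333])) travel 58.78292656446077 vec [-59.4  -1.8   0. ]
```

Run:
```python
from h import *
X=np.array([np.cos(.1745),np.sin(.1745),0]);Y=np.array([-X[1],X[0],0])
s=np.load("pics/scene9.npy",allow_pickle=True).item(); o=np.load("pics/s6.npy",allow_pickle=True).item()
b=np.array([601.6,-119.2,40]);p=np.array([659.5,-88.2,36])
f=lambda q:(q@X,q@Y)
q=onz(s,261.9,280.3,40);print("blade near +x top corner (scene)",f(q),"wrist blade centre, outer end",f(b),"ptr",f(p))
g=cv2.cvtColor(np.load("pics/scene10.npy",allow_pickle=True).item()["image"],cv2.COLOR_RGB2GRAY); print(g[276:288,258:276])
g=cv2.cvtColor(o["image"],cv2.COLOR_RGB2GRAY); print(g[293:307,280:300])
```

```text
blade near +x top corner (scene) (np.float64(572.1220357477154), np.float64(-207.7788153181241)) wrist blade centre, outer end (np.float64(571.7687857717077), np.float64(-221.83700236242612)) ptr (np.float64(634.1715740077339), np.float64(-201.3601368706163))
[[230 228 231 233 235 233 224 173 125 115 105 105 108  82  99 128 138 137]
 [230 230 230 232 232 235 239 228 182 135 109 117 114 104  90  93 101  89]
 [218 232 230 229 232 232 233 237 234 198 139 114 110  96  89  79  76  62]
 [190 223 235 233 233 231 234 237 233 204 147  99  85  78  77  66  51  44]
 [185 189 191 187 213 233 234 225 176 133 110  74  69  54  51  44  46  56]
 [158 126  92  76 172 228 236 194  85  67  62  54  45  40  42  52  80  87]
 [ 96  70  57  51 128 211 240 182  38  44  42  36  82 107 126 121 113 112]
 [ 59  51  45  40  95 193 238 184  49  37  75 100 170 216 218 194 134 118]
 [ 46  45  49  41  85 166 215 208 171 165 197 209 229 239 239 232 199 147]
 [ 50  48  45  46  86 163 191 201 216 232 239 236 233 234 235 235 234 205]
 [ 51  49  44  41  84 160 193 180 195 224 230 232 232 232 232 236 239 239]
 [ 52  47  47  
[... 551 characters left out ...]
  47  50
   51  66]
 [186 171 198 228 230 230 233 212 157 103  79  69  57  49  44  46  53  59
   84  93]
 [189 186 191 209 230 232 233 183  67  69  58  45  37  37  53  66  82  93
  109 115]
 [188 188 183 191 213 233 237 188  68  45  42  36  79 156 191 163 120 104
  106 105]
 [186 188 188 187 191 200 224 197  80  33  72 152 197 229 243 229 186 130
  107 105]
 [180 182 186 189 185 183 193 201 172 165 193 221 235 233 234 236 229 190
  136 102]
 [151 179 186 189 185 188 183 195 213 228 233 231 229 230 230 233 237 233
  195 129]
 [191 174 171 185 184 190 190 188 194 204 219 231 225 226 227 233 237 223
  182 135]
 [231 213 183 171 182 183 188 187 188 177 185 219 232 229 212 185 195 158
  111 165]]
```

Run:
```python
from h import *
X=np.array([np.cos(.1745),np.sin(.1745),0]);Y=np.array([-X[1],X[0],0])
s=np.load("pics/scene10.npy",allow_pickle=True).item()
f=lambda q:np.round((q@X,q@Y),1)
print("blade centre",f(onz(s,261.6,280.4,40))-[2,0])
for z in(34,36,38):
  print(z,"ptr centre via top -x corner",f(onz(s,265.2,280.2,z))+[2,0])
print("bottom -x corner z32/34",f(onz(s,265.2,283.5,32))+[2,0],f(onz(s,265.2,283.5,34))+[2,0])
print("proj centre tip expected", proj(s,571.0*X-201.4*Y+np.array([0,0,36])),proj(s,571.0*X-208.4*Y+np.array([0,0,40])))
w=np.load("pics/wrist9.npy",allow_pickle=True).item(); print(proj(w,571*X-201*Y+np.array([0,0,36])))
```

```text
blade centre [ 570.1 -208.3]
34 ptr centre via top -x corner [ 570.3 -199.1]
36 ptr centre via top -x corner [ 572.6 -200.5]
38 ptr centre via top -x corner [ 574.9 -202. ]
bottom -x corner z32/34 [ 575.5 -202.7] [ 577.8 -204.1]
proj centre tip expected (np.float64(264.8856716129429), np.float64(280.5145532151952)) (np.float64(261.1939637922382), np.float64(280.1131250628768))
(np.float64(456.071094051088), np.float64(373.27134973146553))
```

Run:
```python
from h import *
X=np.array([np.cos(.1745),np.sin(.1745),0]);Y=np.array([-X[1],X[0],0])
t=shot("top"); g=np.mean([cv2.cvtColor(shot("top")["image"],cv2.COLOR_RGB2GRAY) for _ in range(4)],0)
u,v=proj(t,571*X-201*Y+np.array([0,0,36])); print(u,v,"blade end",proj(t,571*X-208*Y+np.array([0,0,40])),"+x4mm",proj(t,575*X-201*Y+np.array([0,0,36])),"outer",proj(t,571*X-222*Y+np.array([0,0,40])))
u,v=int(u),int(v);print("cols",u-14,"rows",v-8);print(g[v-8:v+9,u-14:u+16].astype(int))
```

```text
380.52402820116896 265.124833858716 blade end (np.float64(383.8122664218877), np.float64(264.4503182319463)) +x4mm (np.float64(380.23029806836274), np.float64(263.3535134792743)) outer (np.float64(390.05804714142243), np.float64(263.50617427379336))
cols 366 rows 257
[[167 193 206 201 193 204 203 184 162 173 174 177 195 210 210 207 207 206
  208 202 170 113 102 102 103 102 102 102 101 100]
 [163 189 207 207 204 205 205 184 163 173 173 174 191 208 209 209 207 207
  207 205 173 114 103 103 104 104 103 101 101 101]
 [156 187 205 210 209 205 204 192 174 175 173 174 189 209 210 208 207 206
  205 204 175 115 104 104 102 105 101 102 101 102]
 [125 161 194 211 211 205 204 200 186 176 175 174 187 208 211 208 203 196
  184 177 156 112 102  99 102 103 102 101 101 102]
 [ 85 116 170 208 207 197 203 204 191 176 175 174 183 202 210 195 168 155
  136 125 116 100  95  92 101 103 103 102 102 103]
 [ 78  89 144 195 198 186 203 205 194 176 175 172 180 199 208 180 118  98
   96  97  97  94  91  92 101 103 103 104 103 103]
 [ 80  85 122 177 195 189 202 202 190 170 167 162 163 176 194 179 109  79
   89  9
[... 593 characters left out ...]
172 171 172 174 149 102
   93  94  95  98  95  93  99 104 103 103 105 104]
 [ 81  80  85 122 177 195 186 201 202 193 178 174 172 176 191 205 180 134
  145 158 159 158 137 102 103 103 104 103 104 104]
 [ 81  80  84 114 171 200 200 204 205 197 183 175 173 173 189 209 198 181
  193 202 204 200 169 112 102 104 105 104 106 104]
 [ 82  82  85 125 179 205 205 207 206 193 175 174 174 176 190 210 211 206
  206 207 208 207 178 115 103 104 102 104 104 103]
 [ 81  82  86 132 188 208 210 205 204 185 160 172 175 175 188 208 211 209
  206 207 207 207 183 124 105 104 103 104 105 104]
 [ 82  84  95 146 195 210 206 197 204 182 156 171 174 175 184 202 211 210
  208 207 207 207 188 137 108 103 103 104 103 103]]
```

The top view agrees with the wrist measurement to about a millimetre and suggests slightly more travel. I'll trim by 0.7 mm and then check and hand in.

```bash
python3 jog.py '[[0,0,0,0,-0.7,0,0],[0,0,0,0,0,0,0],[0,0,0,0,0,0,0],[0,0,0,0,0,0,0],[0,0,0,0,0,0,0],[0,0,0,0,0,0,0]]'
python3 - <<'E'
from h import *
P=[]
for i in range(4): P.append(tool()[:3,3]); camrig.get_image("wrist")
T=tool();print(T[:3,:3].T@(np.mean(P,0)-np.load("pics/p0.npy")))
# pin still hanging: compare bracket patch with the picture seen after release
o=np.load("pics/s6.npy",allow_pickle=True).item()["image"];s=shot("scene")["image"]
print("pin patch diff",cv2.absdiff(o,s)[190:240,325:365].mean())
E
```

```text
time_s: 18.98
eef_pos: [497.1, -44.6, 84.5]
orientation: [0.003, 0.642, 0.766, 0.003]
wrist_force: [14.2, 1.8, -6.1]
finger_gap: 0.129
grasp_force: 30.0
[  0.1368689  -62.25395893  -0.50909836]
pin patch diff 17.779833333333332
```

Run:
```python
from h import *
o=np.load("pics/s6.npy",allow_pickle=True).item(); s=shot("scene")
c=proj(o,np.array([496,120.5,85]));u,v=map(int,c);print(c)
G=lambda d:cv2.cvtColor(d["image"],cv2.COLOR_RGB2GRAY)
for h,w in((14,7),(8,7)):
    t=G(o)[v-h:v+h,u-w:u+w]; res=cv2.matchTemplate(G(s)[v-h-15:v+h+15,u-w-15:u+w+15],t,cv2.TM_CCOEFF_NORMED); print(cv2.minMaxLoc(res))
print(G(o)[v-8:v+12:2,u-9:u+10]);print(G(s)[v-8:v+12:2,u-9:u+10])
```

```text
(np.float64(348.1981503683155), np.float64(199.2841517522734))
(-0.44067543745040894, 0.8623228073120117, (4, 18), (15, 15))
(-0.537845253944397, 0.8808128237724304, (17, 30), (15, 15))
[[115 114 113 113 113 109 127 146 159 164 153 150 142 114 110 113 114 112
  115]
 [115 115 112 113 108 155 192 196 193 193 190 196 201 199 156 120 110 112
  111]
 [112 114 113 113 108 116 130 154 169 174 169 167 164 147 117 108 111 116
  113]
 [114 115 118 114 115 111 115 133 130 125 123 112 108 107 113 114 117 117
  115]
 [111 120 115 113 112 106  90 104 105 112 109 110 105  99 110 116 114 114
  119]
 [106 120 115 114 112 113  98 122 122 123 123 109 105 112 114 117 119 114
  109]
 [ 54  53  75  92  87 102 118 130 126 125 129 117 103  95  87  89 108 118
  116]
 [ 57  52  57  60  60  88 125 128 137 130 123 119  98  71  54  63  57  57
   78]
 [ 66  98 151 188 185 151 121 131 133 128 118 119  99  71  56  56  59  61
   56]
 [174 191 187 191 173 137 117 128 134 126 120 115  96  71  58  59  61  62
   51]]
[[116 113 114 113 113 109 120 143 158 161 154 151 135 115 110 113 113 115
  114]
 [113 115 117 114 111 160 197 194 195 190 191 194 199 194 162 114 113 113
  112]
 [110 110 114 110 107 115 130 152 169 172 168 165 165 144 117 107 112 114
  115]
 [110 114 113 114 113 109 114 127 128 128 124 118 105 107 112 111 116 115
  117]
 [115 116 113 115 113 101  94 103 110 108 102 111 105 100 108 115 115 114
  114]
 [113 118 114 115 114 110  98 117 123 121 119 106 104 111 113 117 117 114
  117]
 [113 113 114 114 116 117 118 130 132 120 126 117 102 111 118 114 114 114
  118]
 [117 112 112 118 118 113 116 128 133 130 120 117 103 106 115 117 115 119
  112]
 [119 134 164 188 185 150 118 126 134 127 120 115 103 103 117 115 116 115
  120]
 [180 186 188 189 174 134 119 130 133 125 123 108 103 107 120 114 117 115
  112]]
```

The pin has not moved; only the arm's shadow has changed. Handing in.

```bash
python3 -c "
from station import r, camrig, finish_job
print(finish_job())"
```

```text
the job is handed in; nothing more can be done
None
```

The job is handed in: the pin hangs upright in the bracket slot, released, and the arm is holding the nest's handle at 62.3 mm of travel, with pointer and blade in line to about 1 mm by my camera measurements; the ink tin, jar and squeegee were left alone.

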